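Set the painted dachshunds to dry

ROBOT

A 6-joint arm with a two-finger parallel gripper is mounted at the origin on the work surface. World frame = base frame: x ahead of the robot, y to its left, z up, the work surface at z = 0. Lengths are in m, angles in rad, forces in N, time in s.
With the tool pointing down it reaches from about 0.35 to 0.975 m from the base axis. Payload 4.9 kg.
Tool frame: the origin (TCP) lies on the mounting face of the last link; the fingertips stand 173 mm ahead of it and the grasp point (between the pads) lies ctrl.pinch_z ahead of it (ctrl.pinch_z is the distance from the TCP to the grasp point, in m); z points along the fingers, y is the line along which they close (so a half turn about z gives the same grasp; the last joint's range is limited). The gripper opens to 85 mm and grips with 20 to 120 N. Pads are 22 mm wide; open, the fingers measure 114 mm over their backs; the gripper's body (76 mm by 85 mm) begins 54 mm behind the grasp point. The pads swing forward as they close: fully open they stand 13 mm farther back than shut.
Start: joints at [-1.225, 0.053, 1.613, -0, 1.476, -0.119], TCP at [0.28, -0.559, 0.405] pointing down, gripper open.
Joint ranges: [-3.01, 3.01], [-1.01, 2.22], [0.06, 2.58], [-1.02, 4.17], [0.09, 2.62], [-3.14, 3.14]. Speed limits (rad/s): [2.57, 2.57, 3.14, 3.14, 3.14, 3.14].

INTERFACE

Orientations are given as a rotation vector (axis times angle).
In Python, from station import telemetry, eyes, ctrl gives the robot as it stands.
- The arm moves only by the tool apply_moves, never from a script. Its argument "plan" is a list of rows, each a list of 5 numbers: the finger opening in m, from 0 to 0.0854, then the shift along the tool's x, y, z in m, then the turn about the tool's z in rad. In form: [[jaw, x, y, z, roll], ...]. A call has 1 to 12 rows; each row is the pose to reach, as a shift and turn from the pose commanded when the call began, along the tool's axes at that moment; what a row does not reach only later rows make up. A row lasts 1/12 s, in which the tool goes at most 41.7 mm and 7.16 degrees, less where a joint would pass 70% of its speed; a pose out of reach is approached as far as the arm can. A call with a gripper value outside its range is refused whole. The fingers move at their own pace and stop on an object; "newtons" is the grip in N (left out, the last holds). Time passes only in rows, so rows that repeat a pose let the fingers close. It gives the time, the measured TCP pose, the force, the opening and the grip force at its end, in the units of the state.
- telemetry.get_obs(): the state, without advancing time (a new reading comes with each control period).
- eyes.get_image(name): name is "scene" or "top" or "wrist"; returns a dict with "img" (384x512x3 uint8, blue, green, red), "range_z" (384x512 float32, m along the optical axis (not along the pixel's ray), 0 where there is no reading), "K" (3x3 intrinsics, pixels), "pose" (4x4, takes a point from camera to world coordinates); the wrist camera has in their place "hand_eye" (4x4, takes a point from camera to tool coordinates, whose origin is the TCP and whose axes are the flange's). Camera axes: x right, y down, z forward; pixel columns grow to the right and rows downward; lengths in m; the calibration is good to about 2 mm. A picture is of the moment at which its call begins: read the wrist's pose just before it.
- ctrl.finish_job(): hands the job in; it is judged then, once.
Trained networks look in a picture, given as the dict that the camera call returned (one of the last four; its "shot" number tells which), for a name from the list of things; names that differ only in an ending like _2 or _b are one class to them, and where a whole thing is asked for, a point or a joint stands for the part that bears it (a point fixed in the world has none). Each returns a list of dicts, best first, with "confidence" (0 to 1); they miss things now and then, are a little off and sometimes report something else, mostly with a low value. They report only what shows in the picture. A call takes as long as a camera call.
- eyes.search_frame(thing, picture): "box" ([left, top, right, bottom] in pixels, round what is visible of it).
- eyes.outline_of(thing, picture): "region" (384x512 bool, what is visible of it) and "box" ([left, top, right, bottom] in pixels, round what is visible of it).
- eyes.tip_of(thing, picture): "point" ([column, row] in pixels: a listed point, or the origin of a listed thing).
The state is a dict: "t": time; "q": joint angles; "dq": joint speeds; "effort": joint torques, N m; "tool_pos": TCP position; "tool_rot": TCP orientation; "contact_force": force on the tool from outside, world axes, zero at the start; "wrist_torque": the same for the moment, N m; "opening": finger opening in m; "grip_force": force on a finger pad.
Only numpy, scipy, OpenCV 4.12 (cv2) and the standard library are available. Lean on these libraries where they do the work, as an engineer would, in place of code of your own. Each camera call takes 0.05 s, during which the arm holds its last target. There are 200 camera calls.

TASK

One of the two drying trays still holds the birdhouse, which must stay there: first clear the stapler out of the other tray into the open wooden tool box, then move all the wooden dachshunds from the pocket tray into that cleared tray, each lying flat on its floor and none on top of another. When they are all in, and not before, push the toggle on top of the blower over to the side of the tray you loaded.

Things in the scene. Friction and masses are not known exactly. Their poses are not given: they have to be found in the camera images.
- pocket_tray: Plywood pocket tray, fixed, 198 (x) by 194 (y) mm, with 2 by 3 shallow pockets: pocket centres at x = -47.5 and +47.5 mm, y = -62, 0 and +62 mm in its frame. Each pocket is 90 by 54 mm inside; its floor is 4 mm above the table and its walls reach 10 mm above the table. Origin: centre of its underside, on the table.
- tray_left: One of two like white drying trays, the one on the robot's left (+y), fixed, 195 (x) by 220 (y) mm outside, 185 by 210 mm inside; floor 5 mm and rim 10 mm above the table. Origin: centre of its underside, on the table. It holds the birdhouse or the stapler at the start.
- tray_right: The other drying tray, on the robot's right (-y); sizes and origin as for tray_left.
- birdhouse_center (a point): Middle of a wooden birdhouse (0.45 kg, 120 by 105 mm in plan, 145 mm tall) that stands drying in one of the two drying trays; 65 mm above its underside. It stays where it is.
- stapler_center (a point): Middle of a grey and black stapler, 130 (its x) by 34 (its y) by 46 (its z) mm, 0.13 to 0.25 kg, left standing on its base in the drying tray that has no birdhouse. The point is half-way up and half-way along. Pinch it across its y.
- toolbox_in (a point): Centre of the inner floor of an open, empty wooden tool box, fixed, 100 (x) by 190 (y) mm outside, 90 by 180 mm inside, floor 5 mm and rim 35 mm above the table. Its place and that of the brush cup are swapped in some starts.
- selector (a joint): Toggle lever on the blower's top, rad: 0 = upright, off; positive leans to the blower's +y (the robot's left: blows on the left tray), negative leans to -y (blows on the right tray). Stops at +0.45 and -0.45. Over-centre: within about 0.2 rad of upright it stays where it is, beyond that it snaps to the stop; a sideways push of well under 2 N at the knob moves it, so keep carried things clear of it.
- selector_tip (a point): Centre of the 18 mm ball knob on the toggle lever, 55 mm from its hinge, which runs along the blower's x, 92 mm above the table. Upright, the knob is 147 mm above the table. The lever rises from a plate 91 mm above the table on a blower box of 130 by 130 mm, 85 mm tall; the hinge is 20 mm nearer the robot than the box's centre.
- dog0_center (a point): Middle of the body of a wooden dachshund cut-out, lying on its side, 20 mm thick (its z), 30 g; absent in some starts. The body is 64 (its x) by 24 (its y) mm, centred here; two legs reach to y = -24 mm at x = -26 and +26 (each 11 mm wide, so the belly is free from x = -20 to +20), the head fills x = 26 to 42, y = 4 to 20 mm. Pinch the body at its middle, across its y, fingers opened to about 45 mm. Starts in a pocket, with either end towards the robot.
- dog1_center (a point): Middle of the body of a wooden dachshund cut-out, lying on its side, 20 mm thick (its z), 30 g; absent in some starts. The body is 64 (its x) by 24 (its y) mm, centred here; two legs reach to y = -24 mm at x = -26 and +26 (each 11 mm wide, so the belly is free from x = -20 to +20), the head fills x = 26 to 42, y = 4 to 20 mm. Pinch the body at its middle, across its y, fingers opened to about 45 mm. Starts in a pocket, with either end towards the robot.
- dog2_center (a point): Middle of the body of a wooden dachshund cut-out, lying on its side, 20 mm thick (its z), 30 g; absent in some starts. The body is 64 (its x) by 24 (its y) mm, centred here; two legs reach to y = -24 mm at x = -26 and +26 (each 11 mm wide, so the belly is free from x = -20 to +20), the head fills x = 26 to 42, y = 4 to 20 mm. Pinch the body at its middle, across its y, fingers opened to about 45 mm. Starts in a pocket, with either end towards the robot.
- dog3_center (a point): Middle of the body of a wooden dachshund cut-out, lying on its side, 20 mm thick (its z), 30 g; absent in some starts. The body is 64 (its x) by 24 (its y) mm, centred here; two legs reach to y = -24 mm at x = -26 and +26 (each 11 mm wide, so the belly is free from x = -20 to +20), the head fills x = 26 to 42, y = 4 to 20 mm. Pinch the body at its middle, across its y, fingers opened to about 45 mm. Starts in a pocket, with either end towards the robot.
- dog4_center (a point): Middle of the body of a wooden dachshund cut-out, lying on its side, 20 mm thick (its z), 30 g; absent in some starts. The body is 64 (its x) by 24 (its y) mm, centred here; two legs reach to y = -24 mm at x = -26 and +26 (each 11 mm wide, so the belly is free from x = -20 to +20), the head fills x = 26 to 42, y = 4 to 20 mm. Pinch the body at its middle, across its y, fingers opened to about 45 mm. Starts in a pocket, with either end towards the robot.
- dog5_center (a point): Middle of the body of a wooden dachshund cut-out, lying on its side, 20 mm thick (its z), 30 g; absent in some starts. The body is 64 (its x) by 24 (its y) mm, centred here; two legs reach to y = -24 mm at x = -26 and +26 (each 11 mm wide, so the belly is free from x = -20 to +20), the head fills x = 26 to 42, y = 4 to 20 mm. Pinch the body at its middle, across its y, fingers opened to about 45 mm. Starts in a pocket, with either end towards the robot.

How it is judged:
By the outcome, as a careful person would: the job done as asked, in the order asked, and still so for the second after the job is handed in, with the robot touching nothing.
Of dog0, dog1, dog2, dog3, dog4, dog5 only 4 to 6 are there at a start; the rules pass over those that are not, and their reading is None.
At some moment in a run one of dog0, dog1, dog2, dog3, dog4, dog5 may be knocked a few centimetres aside while the robot is not near it.
Once in a run the grip may slacken for a moment while it holds something.
It also fails if it takes over 208 s, if anything falls off the work surface, if the arm or the gripper's body presses on something with over 40 N, if the wrist force passes 120 N, or if a joint passes its speed limit or range.

## Working session

There is one attempt and no reset: what is moved stays moved. The work goes in short steps, Python scripts to look and compute and a tool call to move; the robot and the scene stay as the last step left them, time stands still between calls to the robot, and variables do not carry over. Pictures are saved under pics/ and viewed, at most 14 in all, crops included, and the job is handed in when it is done.

Besides the shell and the picture viewer there is one more tool, called as name(argument=value, ...), one argument or row to a line, values as JSON. apply_moves: Moves the arm, as the interface text tells. Its arguments: {"type":"object","properties":{"plan":{"type":"array","items":{"type":"array","items":{"type":"number"}}},"newtons":{"type":"number"}},"required":["plan"]}

```bash
mkdir -p pics; ls
cat > h.py <<'E'
import numpy as np, cv2
from scipy.spatial.transform import Rotation as R
from station import telemetry, eyes, ctrl
def pose(pic, o=None):
    if 'pose' in pic: return np.array(pic['pose'])
    T=np.eye(4); T[:3,:3]=R.from_rotvec(o['tool_rot']).as_matrix(); T[:3,3]=o['tool_pos']
    return T@np.array(pic['hand_eye'])
def cloud(pic,o=None):
    z=pic['range_z']; K=np.array(pic['K']); v,u=np.mgrid[:384,:512]
    p=np.stack([(u-K[0,2])/K[0,0]*z,(v-K[1,2])/K[1,1]*z,z],-1)
    T=pose(pic,o); w=p@T[:3,:3].T+T[:3,3]; w[z==0]=np.nan; return w
def ray(pic,uv,h,o=None):
    K=np.array(pic['K']);T=pose(pic,o)
    d=T[:3,:3]@np.array([(uv[0]-K[0,2])/K[0,0],(uv[1]-K[1,2])/K[1,1],1]); 
    return T[:3,3]+d*(h-T[2,3])/d[2]
E
python3 - <<'E'
from h import *
o=telemetry.get_obs();print({k:np.round(v,3) for k,v in o.items()},ctrl.pinch_z)
for n in ['top','scene']:
    p=eyes.get_image(n);cv2.imwrite(f'pics/{n}0.png',p['img'])
    print(n,np.round(p['pose'],3).tolist(),np.round(p['K'],1).tolist())
    if n=='top':
        H={'pocket_tray':0,'tray_left':0,'tray_right':0,'birdhouse_center':.07,'stapler_center':.028,'toolbox_in':.005,'selector_tip':.147,'dog0_center':.014}
        for k,h in H.items():
            for d in eyes.tip_of(k,p): print(k,round(d['confidence'],2),np.round(d['point']),np.round(ray(p,d['point'],h),3))
E
```

```text
pics
{'t': np.float64(0.0), 'q': array([-1.225,  0.053,  1.614,  0.   ,  1.476, -0.119]), 'dq': array([-0.002,  0.001, -0.001,  0.   ,  0.002,  0.   ]), 'effort': array([-3.0000e-03, -3.9369e+01, -3.7017e+01, -0.0000e+00,  7.0000e-03,
        0.0000e+00]), 'tool_pos': array([ 0.28 , -0.558,  0.403]), 'tool_rot': array([-3.055, -0.723,  0.   ]), 'contact_force': array([0.985, 0.316, 0.069]), 'wrist_torque': array([0.008, 0.03 , 0.01 ]), 'grip_force': np.float64(0.0), 'opening': np.float64(0.085)} 0.1547
top [[-0.01, -0.995, 0.098, 0.455], [-1.0, 0.012, 0.022, -0.007], [-0.023, -0.098, -0.995, 1.165], [0.0, 0.0, 0.0, 1.0]] [[381.0, 0.0, 255.2], [0.0, 381.0, 192.3], [0.0, 0.0, 1.0]]
pocket_tray 0.63 [247. 224.] [0.473 0.046 0.   ]
tray_right 0.91 [344. 224.] [ 0.471 -0.248  0.   ]
birdhouse_center 0.86 [165. 228.] [0.463 0.279 0.07 ]
stapler_center 0.97 [345. 230.] [ 0.451 -0.245  0.028]
stapler_center 0.49 [272. 237.] [ 0.434 -0.031  0.028]
toolbox_in 0.62 [330. 165.] [ 0.651 -0.211  0.005]
selector_tip 0.61 [246. 156.] [0.653 0.04  0.147]
dog0_center 0.64 [229. 242.] [0.418 0.1   0.014]
dog0_center 0.6 [273. 238.] [ 0.429 -0.033  0.014]
dog0_center 0.18 [348. 231.] [ 0.45  -0.258  0.014]
scene [[-0.445, 0.629, -0.638, 1.249], [0.895, 0.315, -0.315, 0.35], [0.003, -0.711, -0.703, 0.875], [0.0, 0.0, 0.0, 1.0]] [[456.6, 0.0, 248.8], [0.0, 456.6, 184.8], [0.0, 0.0, 1.0]]
```

Run:
```python
import cv2
p=cv2.imread('pics/top0.png');cv2.imwrite('pics/top0c.png',cv2.resize(p[110:310,100:420],(800,500),interpolation=cv2.INTER_CUBIC))
```

```text
(no output)
```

View pics/top0c.png

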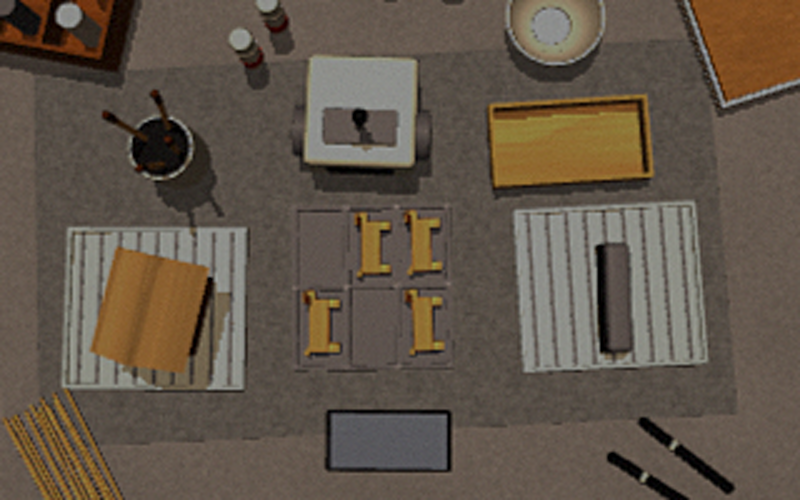

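View pics/scene0.png

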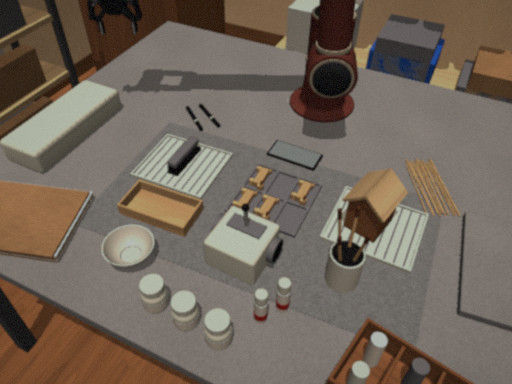

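The top view shows four dogs with heads away from the robot and legs to -y. The birdhouse is in the left tray and the stapler in the right one (crop 613,298). The toolbox is behind the right tray (crop 570,140).

```bash
cat >> h.py <<'E'
def yawof(o): m=R.from_rotvec(o['tool_rot']).as_matrix(); return np.arctan2(m[1,0],m[0,0])
def rel(o,xyz,yaw,pinch=True):
    """shift in tool axes + roll to bring grasp point to xyz with tool yaw"""
    m=R.from_rotvec(o['tool_rot']).as_matrix(); t=np.array(xyz,float)
    if pinch: t[2]+=ctrl.pinch_z
    s=m.T@(t-o['tool_pos']); return np.round(np.r_[s,-(yaw-yawof(o))],4)
def rect(mask,w):
    pts=w[mask&~np.isnan(w[...,0])][:,:2].astype(np.float32)
    (c,s,a)=cv2.minAreaRect(pts*1000); 
    if s[0]<s[1]: a+=90; s=s[::-1]
    a=(a+90)%180-90
    return np.round(np.array(c)/1000,4),np.round(s,0),round(a,1),len(pts)
E
python3 - <<'E'
from h import *
p=eyes.get_image('top');w=cloud(p);o=telemetry.get_obs()
for k in ['stapler_center','dog0_center','tray_right','tray_left','pocket_tray','toolbox_in','selector']:
    for d in eyes.outline_of(k,p)[:6]:
        m=d['region']; print(k,round(d['confidence'],2),d['box'],rect(m,w),np.round(np.nanpercentile(w[m][:,2],[5,50,95]),3))
print(rel(o,[.451,-.245,.2],0))
E
```

```text
stapler_center 0.92 [338.7, 209.5, 355.8, 249.6] (array([ 0.4574, -0.2471]), array([123.,  31.]), 1.3, 537) [0.015 0.05  0.054]
dog0_center 0.51 [263.6, 224.6, 274.4, 249.2] (array([ 0.432, -0.021]), array([69., 39.]), 2.4, 215) [0.018 0.024 0.028]
tray_right 0.78 [304.5, 192.2, 385.8, 256.7] (array([ 0.4688, -0.2451]), array([223., 196.]), -87.5, 4151) [0.002 0.005 0.01 ]
tray_left 0.83 [124.7, 202.8, 199.8, 263.2] (array([0.449 , 0.3031]), array([224., 194.]), 89.3, 2780) [0.002 0.005 0.011]
pocket_tray 0.75 [214.9, 191.4, 281.0, 255.7] (array([0.472 , 0.0395]), array([197., 193.]), -0.1, 3277) [0.001 0.005 0.012]
toolbox_in 0.59 [295.5, 146.7, 360.6, 185.8] (array([ 0.6469, -0.2001]), array([190., 108.]), -87.3, 2131) [0.001 0.006 0.036]
selector 0.54 [237.9, 150.1, 248.3, 160.1] (array([0.6525, 0.0469]), array([20., 14.]), -87.9, 42) [0.097 0.152 0.157]
[ 0.2933 -0.2038  0.05    0.4648]
```

apply_moves(
  plan=[
    [0.085,0.295,-0.203,0.05,0.465],
    [0.085,0.295,-0.203,0.05,0.465],
    [0.085,0.295,-0.203,0.05,0.465],
    [0.085,0.295,-0.203,0.05,0.465],
    [0.085,0.295,-0.203,0.05,0.465],
    [0.085,0.295,-0.203,0.05,0.465],
    [0.085,0.295,-0.203,0.05,0.465],
    [0.085,0.295,-0.203,0.05,0.465],
    [0.085,0.295,-0.203,0.05,0.465],
    [0.085,0.295,-0.203,0.05,0.465],
    [0.085,0.295,-0.203,0.05,0.465],
    [0.085,0.295,-0.203,0.05,0.465],
  ],
)

```text
t: 1.9
tool_pos: [0.4528, -0.2452, 0.355]
tool_rot: [3.141, 0.0, 0.0]
contact_force: [-0.1, -0.8, -0.4]
opening: 0.0846
grip_force: 0.0
```

Run:
```python
from h import *
o=telemetry.get_obs();p=eyes.get_image('wrist');w=cloud(p,o);cv2.imwrite('pics/w0.png',p['img'])
print(np.round(p['hand_eye'],3).tolist(),o['tool_pos'],yawof(o))
for d in eyes.outline_of('stapler_center',p)[:2]:
    m=d['region']; print(round(d['confidence'],2),d['box'],rect(m&(w[...,2]>.025),w),np.round(np.nanpercentile(w[m][:,2],[5,50,95]),3))
for d in eyes.tip_of('stapler_center',p)[:2]: print(d,ray(p,d['point'],.028,o))
```

```text
[[-0.001, -0.947, -0.322, 0.084], [1.0, -0.001, 0.001, 0.001], [-0.001, -0.322, 0.947, 0.032], [0.0, 0.0, 0.0, 1.0]] [ 0.45283625 -0.245235    0.35497854] 1.2408008402609126e-05
0.78 [242.8, 96.4, 275.8, 226.4] (array([ 0.4584, -0.2488]), array([124.,  30.]), 0.0, 4028) [0.044 0.05  0.051]
{'point': [258.5, 164.1], 'confidence': 0.62} [ 0.45655695 -0.24846078  0.028     ]
```

View pics/w0.png

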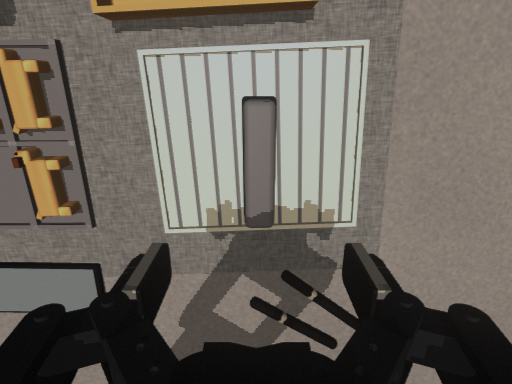

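The wrist view shows the stapler at (259,162), lying along x, clear and central in the tray.

apply_moves(
  plan=[
    [0.07,0.005,0.003,0.1,0],
    [0.07,0.005,0.003,0.1,0],
    [0.07,0.005,0.003,0.14,0],
    [0.07,0.005,0.003,0.16,0],
    [0.07,0.005,0.003,0.172,0],
    [0.07,0.005,0.003,0.172,0],
    [0.02,0.005,0.003,0.172,0],
    [0.02,0.005,0.003,0.172,0],
    [0.02,0.005,0.003,0.172,0],
    [0.02,0.005,0.003,0.172,0],
    [0.02,0.005,0.003,0.172,0],
    [0.02,0.005,0.003,0.172,0],
  ],
  newtons=60,
)

```text
t: 3.05
tool_pos: [0.4593, -0.249, 0.1863]
tool_rot: [3.138, -0.0, 0.007]
contact_force: [-0.9, 0.8, 5.5]
opening: 0.0313
grip_force: 58.9
```

apply_moves(
  plan=[
    [0.02,0,0,-0.03,0],
    [0.02,0,0,-0.07,0],
    [0.02,0.02,0,-0.11,-0.1],
    [0.02,0.05,-0.01,-0.12,-0.2],
    [0.02,0.08,-0.02,-0.12,-0.32],
    [0.02,0.11,-0.03,-0.12,-0.44],
    [0.02,0.14,-0.035,-0.12,-0.56],
    [0.02,0.16,-0.04,-0.12,-0.68],
    [0.02,0.175,-0.042,-0.12,-0.8],
    [0.02,0.185,-0.043,-0.12,-0.92],
    [0.02,0.19,-0.043,-0.12,-1.04],
    [0.02,0.19,-0.043,-0.12,-1.16],
  ],
)

```text
t: 4.05
tool_pos: [0.649, -0.2046, 0.304]
tool_rot: [2.62, 1.73, 0.002]
contact_force: [0.0, -0.4, -2.0]
opening: 0.0315
grip_force: 60.3
```

apply_moves(
  plan=[
    [0.02,0,0,0,-0.12],
    [0.02,0,0,0,-0.24],
    [0.02,0,0,0,-0.36],
    [0.02,0,0,0,-0.455],
    [0.02,0,0,0,-0.455],
  ],
)

```text
t: 4.47
tool_pos: [0.6479, -0.2049, 0.3039]
tool_rot: [2.169, 2.271, 0.001]
contact_force: [-0.4, 0.2, -1.9]
opening: 0.0313
grip_force: 60.3
```

Run:
```python
from h import *
o=telemetry.get_obs();print(o['opening'],o['grip_force'],o['tool_pos'],yawof(o)*57.3)
p=eyes.get_image('wrist');w=cloud(p,o);cv2.imwrite('pics/w1.png',p['img'])
for d in eyes.outline_of('stapler_center',p)[:1]:
    m=d['region']; print('st',rect(m,w),np.round(np.nanpercentile(w[m][:,2],[5,50,95]),3))
for n in ['wrist','top']:
  p=eyes.get_image(n);w=cloud(p,o)
  for d in eyes.outline_of('toolbox_in',p)[:1]:
    m=d['region']; print(n,d['confidence'],d['box'],rect(m&(w[...,2]>.025)&(w[...,2]<.045),w))
  for d in eyes.tip_of('toolbox_in',p)[:1]: print(ray(p,d['point'],.005,o))
```

```text
0.031310240061725336 60.336159467697144 [ 0.64789957 -0.20493188  0.30394389] 92.6261715130362
st (array([ 0.6517, -0.2578]), array([227.,  74.]), -87.5, 15465) [0.141 0.167 0.168]
wrist 0.77 [183.8, 54.6, 319.6, 245.4] (array([ 0.6441, -0.1827]), array([155., 100.]), -86.8, 4097)
[ 0.65086383 -0.30584501  0.005     ]
top 0.59 [293.5, 151.4, 362.4, 186.4] (array([ 0.6437, -0.1996]), array([189., 100.]), -86.7, 130)
[ 0.65316471 -0.19864649  0.005     ]
```

View pics/w1.png

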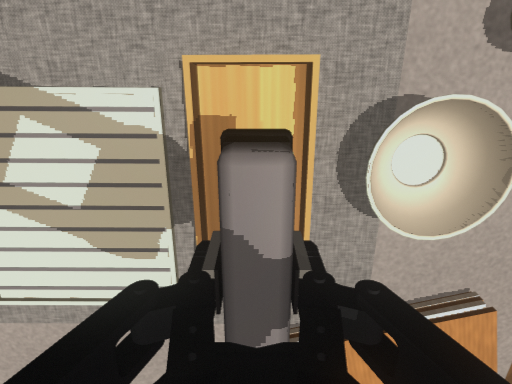

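The stapler is held over the toolbox (rim x 184–320), aligned with its long side. Lowering it with a small correction.

apply_moves(
  plan=[
    [0.02,0.005,-0.004,0.03,0],
    [0.02,0.005,-0.004,0.06,0],
    [0.02,0.005,-0.004,0.09,0],
    [0.02,0.005,-0.004,0.105,0],
    [0.02,0.005,-0.004,0.115,0],
    [0.02,0.005,-0.004,0.117,0],
    [0.045,0.005,-0.004,0.117,0],
    [0.045,0.005,-0.004,0.117,0],
    [0.045,0.005,-0.004,0.117,0],
    [0.045,0.005,-0.004,0.09,0],
    [0.045,0.005,-0.004,0.05,0],
    [0.045,0.005,-0.004,-0.03,0],
  ],
)

```text
t: 5.87
tool_pos: [0.6431, -0.2, 0.2944]
tool_rot: [-2.17, -2.268, 0.002]
contact_force: [0.6, -0.6, 0.2]
opening: 0.045
grip_force: 0.0
```

Run:
```python
from h import *
o=telemetry.get_obs();print(o['opening'],o['grip_force'],o['tool_pos'],yawof(o)*57.3)
p=eyes.get_image('top');w=cloud(p);cv2.imwrite('pics/top1.png',cv2.resize(p['img'][110:310,150:410],(780,600)))
for k in ['stapler_center','dog0_center']:
  for d in eyes.outline_of(k,p)[:3]:
    m=d['region']; print(k,d['confidence'],d['box'],rect(m,w),np.round(np.nanpercentile(w[m][:,2],[5,50,95]),3))
  for d in eyes.tip_of(k,p): print(d,ray(p,d['point'],.014))
# tile dogs by colour+height
hsv=cv2.cvtColor(p['img'],cv2.COLOR_BGR2HSV)
m=(hsv[...,1]>120)&(hsv[...,0]>8)&(hsv[...,0]<35)&(w[...,2]<.04)&(w[...,2]>.015)&(w[...,0]<.6)&(abs(w[...,1]-.04)<.13)
n,l,s,c=cv2.connectedComponentsWithStats(m.astype(np.uint8))
for i in range(1,n):
    if s[i,4]>40: print(s[i],rect(l==i,w))
```

```text
0.045034766294645395 0.0 [ 0.64308354 -0.19997729  0.29435393] 92.52111363637358
stapler_center 0.54 [308.4, 161.6, 351.3, 172.3] (array([ 0.6365, -0.2045]), array([130.,  30.]), 88.1, 103) [0.016 0.05  0.054]
stapler_center 0.35 [122.2, 202.0, 199.1, 264.9] (array([0.449 , 0.3039]), array([221., 194.]), 89.4, 2817) [0.002 0.006 0.011]
{'point': [330.4, 164.6], 'confidence': 0.6} [ 0.65019338 -0.21106992  0.014     ]
dog0_center 0.8 [261.4, 223.5, 275.0, 252.7] (array([ 0.4307, -0.0245]), array([75., 41.]), 7.1, 233) [0.019 0.024 0.028]
{'point': [271.3, 237.2], 'confidence': 0.8} [ 0.432419   -0.02810709  0.014     ]
[242 195  15  26 210] (array([0.5229, 0.0379]), array([75., 39.]), 2.2, 210)
[262 194  15  26 215] (array([ 0.5252, -0.0221]), array([75., 39.]), 2.2, 215)
[221 226  15  26 220] (array([0.4311, 0.1   ]), array([74., 42.]), 2.6, 220)
[262 226  16  26 223] (array([ 0.4296, -0.0224]), array([75., 42.]), 2.3, 223)
```

View pics/top1.png

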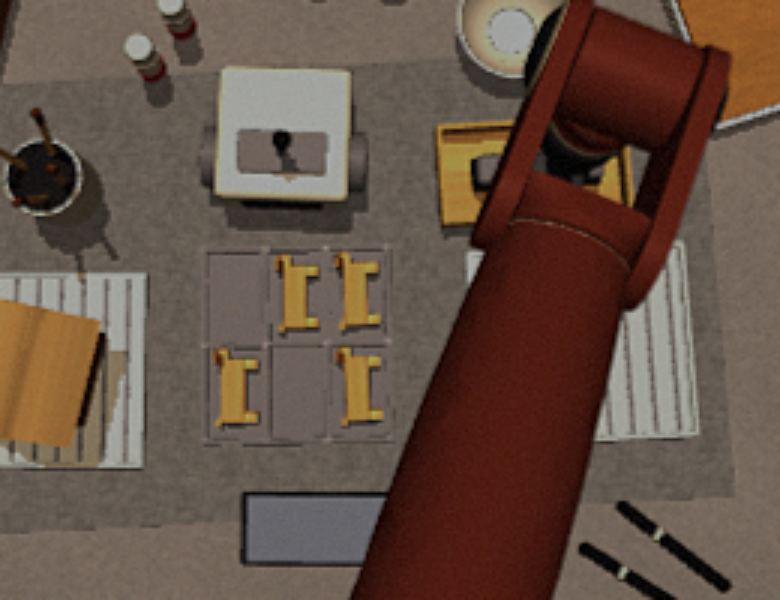

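The stapler stands in the toolbox. The four dogs are still in their pockets, near (.523,.038), (.525,-.022), (.431,.100) and (.430,-.022).

apply_moves(
  plan=[
    [0.045,0.0,-0.02,-0.06,0.12],
    [0.045,0.03,-0.04,-0.066,0.24],
    [0.045,0.06,-0.06,-0.066,0.36],
    [0.045,0.09,-0.08,-0.066,0.48],
    [0.045,0.12,-0.1,-0.066,0.6],
    [0.045,0.15,-0.12,-0.066,0.72],
    [0.045,0.175,-0.135,-0.066,0.84],
    [0.045,0.2,-0.15,-0.066,0.96],
    [0.045,0.22,-0.165,-0.066,1.08],
    [0.045,0.24,-0.175,-0.066,1.2],
    [0.045,0.248,-0.182,-0.066,1.32],
    [0.045,0.248,-0.182,-0.066,1.44],
  ],
)

```text
t: 7.12
tool_pos: [0.4492, 0.0411, 0.3582]
tool_rot: [-3.129, -0.269, 0.006]
contact_force: [-0.1, -0.5, 0.2]
opening: 0.0449
grip_force: 0.0
```

apply_moves(
  plan=[
    [0.045,0,0,0,0.12],
    [0.045,0,0,0,0.175],
    [0.045,0,0,0,0.175],
  ],
)

```text
t: 7.37
tool_pos: [0.4504, 0.0397, 0.3585]
tool_rot: [-3.141, 0.001, 0.005]
contact_force: [-0.2, 0.7, -0.3]
opening: 0.0451
grip_force: 0.0
```

```bash
cat >> h.py <<'E'
def dogs(p,o,lo=.015):
    w=cloud(p,o);hsv=cv2.cvtColor(p['img'],cv2.COLOR_BGR2HSV)
    m=(hsv[...,1]>120)&(hsv[...,0]>8)&(hsv[...,0]<35)&(w[...,2]<.04)&(w[...,2]>lo)&(w[...,0]<.59)&(w[...,1]<.16)
    n,l,s,c=cv2.connectedComponentsWithStats(m.astype(np.uint8)); r=[]
    # fit the known silhouette (top face) to each blob
    tpl=[(-32,-12),(-32,-24),(-20,-24),(-20,-12),(20,-12),(20,-24),(32,-24),(32,4),(42,4),(42,20),(26,20),(26,12),(-32,12)]
    im=np.zeros((140,140),np.uint8);cv2.fillPoly(im,[np.array(tpl,np.int32)+70],1)
    ys,xs=np.nonzero(im);T=np.c_[xs,ys]-70.
    from scipy.spatial import cKDTree
    from scipy.optimize import minimize
    for i in range(1,n):
        if s[i,4]<150: continue
        k=(l==i)&~np.isnan(w[...,0]); P=w[k]; P=P[P[:,2]>np.median(P[:,2])-.006][:,:2]*1000
        P=P[::max(1,len(P)//600)]; kd=cKDTree(P); best=None
        for a0 in np.arange(0,360,90 if len(r)<0 else 45):
            def f(v):
                c_,s_=np.cos(v[2]),np.sin(v[2]);M=np.array([[c_,-s_],[s_,c_]])
                Q=(P-v[:2])@M; i_=np.clip(np.round(Q).astype(int)+70,0,139)
                out=D[i_[:,1],i_[:,0]]; d,_=kd.query(T[::7]@M.T+v[:2]); return (out**2).mean()+(np.maximum(d-1.5,0)**2).mean()
            D=cv2.distanceTransform(1-im,cv2.DIST_L2,3)
            z=minimize(f,[*P.mean(0),np.radians(a0)],method='Nelder-Mead',options=dict(initial_simplex=[[*P.mean(0),np.radians(a0)],[P.mean(0)[0]+8,P.mean(0)[1],np.radians(a0)],[P.mean(0)[0],P.mean(0)[1]+8,np.radians(a0)],[*P.mean(0),np.radians(a0)+.3]]))
            if best is None or z.fun<best.fun: best=z
        v=best.x; r.append((np.round(v[:2]/1000,4),round(np.degrees(v[2])%360,1),round(best.fun,2),s[i].tolist(),round(float(np.median(w[k][:,2])),3)))
    return r
E
python3 - <<'E'
from h import *
o=telemetry.get_obs();print(o['tool_pos'],yawof(o)*57.3)
p=eyes.get_image('wrist');cv2.imwrite('pics/w2.png',p['img'])
for d in dogs(p,o): print(d)
for d in eyes.tip_of('dog0_center',p): print(d,ray(p,d['point'],.014,o))
E
```

```text
[0.45042567 0.03971246 0.35849263] -0.04377933973479296
(array([ 0.5225, -0.0194]), np.float64(359.7), np.float64(0.08), [298, 45, 48, 84, 2202], 0.023)
(array([0.5195, 0.0406]), np.float64(359.5), np.float64(0.17), [234, 47, 47, 85, 2083], 0.023)
(array([0.4273, 0.1028]), np.float64(358.4), np.float64(0.13), [176, 145, 45, 71, 1714], 0.023)
(array([ 0.4281, -0.0199]), np.float64(0.8), np.float64(0.1), [294, 145, 43, 70, 1742], 0.023)
{'point': [311.5, 182.6], 'confidence': 0.85} [ 0.42739345 -0.02090022  0.014     ]
{'point': [258.9, 136.1], 'confidence': 0.71} [0.47813979 0.03627285 0.014     ]
{'point': [200.9, 183.2], 'confidence': 0.24} [0.42689809 0.09918941 0.014     ]
{'point': [315.9, 94.5], 'confidence': 0.21} [ 0.51927724 -0.01994762  0.014     ]
```

View pics/w2.png

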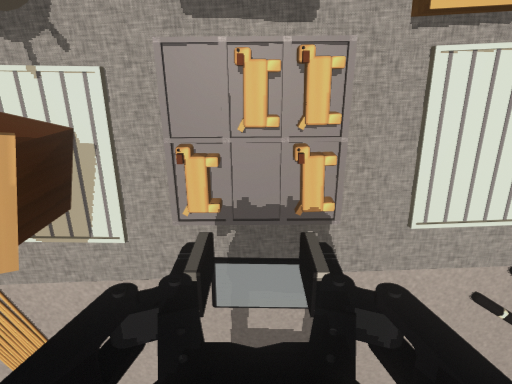

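The wrist view shows all four dogs cleanly, at (318,88), (256,90), (198,180) and (315,180). The fits agree with the pocket grid, so I pick the nearest right one first.

apply_moves(
  plan=[
    [0.045,-0.022,0.03,0.03,0],
    [0.045,-0.022,0.06,0.06,0],
    [0.045,-0.022,0.06,0.1,0],
    [0.045,-0.022,0.06,0.14,0],
    [0.045,-0.022,0.06,0.165,0],
    [0.045,-0.022,0.06,0.174,0],
    [0.045,-0.022,0.06,0.174,0],
    [0.01,-0.022,0.06,0.174,0],
    [0.01,-0.022,0.06,0.174,0],
    [0.01,-0.022,0.06,0.174,0],
    [0.01,-0.022,0.06,0.174,0],
    [0.01,-0.022,0.06,0.174,0],
  ],
  newtons=40,
)

```text
t: 8.47
tool_pos: [0.4299, -0.0205, 0.1881]
tool_rot: [3.141, 0.0, 0.006]
contact_force: [-0.1, 0.3, 4.6]
opening: 0.0227
grip_force: 41.7
```

apply_moves(
  plan=[
    [0.01,0,0,-0.03,0],
    [0.01,0,0,-0.07,0],
    [0.01,-0.01,0.04,-0.08,0],
    [0.01,-0.01,0.08,-0.08,0],
    [0.01,-0.01,0.12,-0.08,0],
    [0.01,-0.01,0.16,-0.08,0],
    [0.01,-0.01,0.2,-0.08,0],
    [0.01,-0.01,0.24,-0.08,0],
    [0.01,-0.01,0.265,-0.08,0],
    [0.01,-0.01,0.275,-0.08,0],
    [0.01,-0.01,0.275,-0.06,0],
    [0.01,-0.01,0.275,-0.03,0],
  ],
)

```text
t: 9.47
tool_pos: [0.4202, -0.2972, 0.2196]
tool_rot: [3.136, -0.002, 0.01]
contact_force: [0.7, -0.1, -1.0]
opening: 0.0227
grip_force: 44.7
```

apply_moves(
  plan=[
    [0.01,0,0,0.015,0],
    [0.01,0,0,0.028,0],
    [0.01,0,0,0.03,0],
    [0.045,0,0,0.03,0],
    [0.045,0,0,0.03,0],
    [0.045,0,0,0,0],
    [0.045,0,0,-0.04,0],
    [0.045,0,-0.02,-0.08,0],
    [0.045,0.02,-0.06,-0.1,0],
    [0.045,0.03,-0.1,-0.12,0],
    [0.045,0.032,-0.14,-0.14,0],
    [0.045,0.032,-0.18,-0.14,0],
  ],
)

```text
t: 10.47
tool_pos: [0.4512, -0.1276, 0.3587]
tool_rot: [3.139, -0.001, 0.01]
contact_force: [0.9, -0.8, 0.4]
opening: 0.0452
grip_force: 0.0
```

```bash
cat > look.py <<'E'
from h import *
o=telemetry.get_obs();print(o['t'],o['tool_pos'],yawof(o)*57.3)
p=eyes.get_image('wrist');cv2.imwrite('pics/last.png',p['img'])
for d in dogs(p,o): print(d, 'rel', rel(o,[*d[0],.033],0))
E
python3 look.py
```

```text
10.4667 [ 0.45123919 -0.12755677  0.35866716] -0.04753621108462505
(array([ 0.5226, -0.0198]), np.float64(359.1), np.float64(0.14), [117, 50, 54, 83, 2091], 0.023) rel [ 0.0702 -0.1083  0.1711 -0.0008]
(array([0.5202, 0.0399]), np.float64(357.5), np.float64(0.14), [51, 52, 61, 83, 2298], 0.023) rel [ 0.0678 -0.168   0.1709 -0.0008]
(array([0.4281, 0.1022]), np.float64(358.2), np.float64(0.19), [9, 149, 60, 70, 1992], 0.023) rel [-0.0244 -0.2302  0.1702 -0.0008]
(array([ 0.4161, -0.2909]), np.float64(359.9), np.float64(0.63), [387, 160, 44, 66, 1474], 0.024) rel [-0.0361  0.1629  0.1712 -0.0008]
```

apply_moves(
  plan=[
    [0.045,0.03,-0.04,0.03,0],
    [0.045,0.06,-0.07,0.06,0],
    [0.045,0.072,-0.096,0.09,0],
    [0.045,0.072,-0.096,0.12,0],
    [0.045,0.072,-0.096,0.15,0],
    [0.045,0.072,-0.096,0.168,0],
    [0.045,0.072,-0.096,0.172,0],
    [0.045,0.072,-0.096,0.172,0],
    [0.01,0.072,-0.096,0.172,0],
    [0.01,0.072,-0.096,0.172,0],
    [0.01,0.072,-0.096,0.172,0],
    [0.01,0.072,-0.096,0.172,0],
  ],
)

```text
t: 11.52
tool_pos: [0.5223, -0.028, 0.1836]
tool_rot: [-3.125, 0.004, 0.002]
contact_force: [-3.3, 28.6, 11.0]
opening: 0.0232
grip_force: 42.8
```

apply_moves(
  plan=[
    [0.01,0,0,-0.03,0],
    [0.01,0,0,-0.07,0],
    [0.01,0,0,-0.08,0],
    [0.01,0,0,-0.08,0],
  ],
)

```text
t: 11.85
tool_pos: [0.5242, -0.0331, 0.2676]
tool_rot: [3.14, 0.0, 0.015]
contact_force: [-0.1, -0.2, -1.3]
opening: 0.0229
grip_force: 41.7
```

apply_moves(
  plan=[
    [0.01,0,0.04,0,0],
    [0.01,-0.005,0.08,0,0],
    [0.01,-0.01,0.12,0,0],
    [0.01,-0.013,0.16,0,0],
    [0.01,-0.013,0.2,0,0],
    [0.01,-0.013,0.24,0,0],
    [0.01,-0.013,0.262,0,0],
    [0.01,-0.013,0.262,0.025,0],
    [0.01,-0.013,0.262,0.05,0],
    [0.01,-0.013,0.262,0.07,0],
    [0.01,-0.013,0.262,0.078,0],
    [0.01,-0.013,0.262,0.08,0],
  ],
)

```text
t: 12.85
tool_pos: [0.5088, -0.2951, 0.183]
tool_rot: [-3.139, 0.0, 0.009]
contact_force: [-12.6, 4.0, 25.6]
opening: 0.0228
grip_force: 47.2
```

apply_moves(
  plan=[
    [0.01,0,0,0,0],
    [0.045,0,0,0,0],
    [0.045,0,0,0,0],
    [0.045,0,0,-0.03,0],
    [0.045,0,0,-0.07,0],
    [0.045,-0.01,-0.03,-0.09,0],
    [0.045,-0.02,-0.06,-0.11,0],
    [0.045,-0.03,-0.09,-0.13,0],
    [0.045,-0.04,-0.12,-0.15,0],
    [0.045,-0.05,-0.15,-0.17,0],
    [0.045,-0.06,-0.18,-0.17,0],
    [0.045,-0.06,-0.18,-0.17,0],
  ],
)

```text
t: 13.85
tool_pos: [0.4483, -0.1115, 0.353]
tool_rot: [-3.14, -0.006, -0.002]
contact_force: [0.3, -0.2, -0.0]
opening: 0.045
grip_force: 0.0
```

```bash
python3 look.py
```

```text
13.85 [ 0.44832027 -0.1114774   0.35297922] 0.20832237679880747
(array([0.5197, 0.0397]), np.float64(357.7), np.float64(0.16), [67, 45, 62, 86, 2463], 0.023) rel [ 0.0717 -0.1507  0.1656  0.0036]
(array([ 0.5102, -0.2939]), np.float64(358.8), np.float64(0.1), [421, 59, 61, 84, 2473], 0.024) rel [0.061  0.1828 0.1652 0.0036]
(array([0.4275, 0.1024]), np.float64(358.0), np.float64(0.25), [22, 145, 61, 72, 1986], 0.023) rel [-0.0203 -0.2138  0.1655  0.0036]
(array([ 0.4156, -0.2931]), np.float64(359.5), np.float64(0.1), [406, 157, 53, 71, 1715], 0.024) rel [-0.0336  0.1817  0.165   0.0036]
```

View pics/last.png

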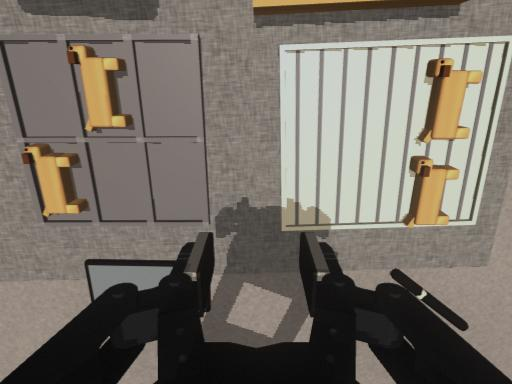

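Two dogs are in the right tray with tops at 24 mm, so flat. The other two are in their pockets at (97,90) and (52,182).

apply_moves(
  plan=[
    [0.045,0.018,-0.036,0,0],
    [0.045,0.036,-0.072,0.0,0],
    [0.045,0.054,-0.108,0.01,0],
    [0.045,0.07,-0.14,0.03,0],
    [0.045,0.072,-0.151,0.07,0],
    [0.045,0.072,-0.151,0.11,0],
    [0.045,0.072,-0.151,0.145,0],
    [0.045,0.072,-0.151,0.163,0],
    [0.045,0.072,-0.151,0.167,0],
    [0.045,0.072,-0.151,0.167,0],
    [0.01,0.072,-0.151,0.167,0],
    [0.01,0.072,-0.151,0.167,0],
  ],
)

```text
t: 14.9
tool_pos: [0.5216, 0.037, 0.1855]
tool_rot: [-3.135, 0.005, 0.002]
contact_force: [-1.6, 4.9, 3.4]
opening: 0.0233
grip_force: 44.7
```

apply_moves(
  plan=[
    [0.01,0,0,0,0],
    [0.01,0,0,0,0],
    [0.01,0,0,0,0],
    [0.01,0,0,-0.03,0],
    [0.01,0,0,-0.07,0],
    [0.01,0,0,-0.08,0],
    [0.01,0,0,-0.08,0],
  ],
)

```text
t: 15.48
tool_pos: [0.5235, 0.0358, 0.2708]
tool_rot: [3.141, -0.001, 0.016]
contact_force: [1.3, -0.1, -0.2]
opening: 0.0227
grip_force: 43.8
```

apply_moves(
  plan=[
    [0.01,0,0.04,0,0],
    [0.01,-0.005,0.08,0,0],
    [0.01,-0.01,0.12,0,0],
    [0.01,-0.01,0.16,0,0],
    [0.01,-0.01,0.2,0,0],
    [0.01,-0.01,0.231,0,0],
    [0.01,-0.01,0.231,0,0],
    [0.01,-0.01,0.231,0.025,0],
    [0.01,-0.01,0.231,0.05,0],
    [0.01,-0.01,0.231,0.07,0],
    [0.01,-0.01,0.231,0.078,0],
    [0.01,-0.01,0.231,0.08,0],
  ],
)

```text
t: 16.48
tool_pos: [0.5109, -0.1944, 0.1852]
tool_rot: [-3.139, -0.0, 0.009]
contact_force: [-11.5, 4.5, 21.0]
opening: 0.0227
grip_force: 48.3
```

apply_moves(
  plan=[
    [0.01,0,0,0,0],
    [0.045,0,0,0,0],
    [0.045,0,0,0,0],
    [0.045,0,0,-0.03,0],
    [0.045,0,0,-0.07,0],
    [0.045,-0.01,-0.02,-0.1,0],
    [0.045,-0.025,-0.04,-0.13,0],
    [0.045,-0.04,-0.06,-0.16,0],
    [0.045,-0.06,-0.09,-0.165,0],
    [0.045,-0.06,-0.11,-0.165,0],
    [0.045,-0.06,-0.11,-0.165,0],
  ],
)

```text
t: 17.4
tool_pos: [0.4507, -0.0823, 0.3513]
tool_rot: [-3.141, -0.004, -0.004]
contact_force: [-0.6, -0.7, -0.9]
opening: 0.045
grip_force: 0.0
```

```bash
python3 look.py
```

```text
17.4 [ 0.45068606 -0.08228442  0.35128185] 0.16383061475906213
(array([ 0.5101, -0.1938]), np.float64(359.3), np.float64(0.1), [351, 62, 53, 83, 2123], 0.024) rel [0.0587 0.1118 0.1637 0.0029]
(array([ 0.5102, -0.2938]), np.float64(358.9), np.float64(0.12), [449, 62, 63, 84, 2543], 0.024) rel [0.0585 0.2118 0.1636 0.0029]
(array([0.4274, 0.1024]), np.float64(357.9), np.float64(0.22), [51, 148, 58, 72, 1956], 0.023) rel [-0.0231 -0.1847  0.1636  0.0029]
(array([ 0.4157, -0.293 ]), np.float64(359.8), np.float64(0.11), [432, 160, 55, 70, 1758], 0.024) rel [-0.036   0.2107  0.1634  0.0029]
```

apply_moves(
  plan=[
    [0.045,-0.005,-0.04,0,0],
    [0.045,-0.01,-0.08,0,0],
    [0.045,-0.015,-0.12,0,0],
    [0.045,-0.02,-0.155,0.015,0],
    [0.045,-0.023,-0.185,0.035,0],
    [0.045,-0.023,-0.185,0.075,0],
    [0.045,-0.023,-0.185,0.115,0],
    [0.045,-0.023,-0.185,0.148,0],
    [0.045,-0.023,-0.185,0.163,0],
    [0.045,-0.023,-0.185,0.166,0],
    [0.045,-0.023,-0.185,0.166,0],
    [0.01,-0.023,-0.185,0.166,0],
  ],
)

```text
t: 18.45
tool_pos: [0.4288, 0.0997, 0.1842]
tool_rot: [3.141, -0.001, -0.002]
contact_force: [0.1, 0.0, -0.0]
opening: 0.0342
grip_force: 0.0
```

apply_moves(
  plan=[
    [0.01,0,0,0,0],
    [0.01,0,0,0,0],
    [0.01,0,0,0,0],
    [0.01,0,0,0,0],
    [0.01,0,0,-0.03,0],
    [0.01,0,0,-0.07,0],
    [0.01,0,0,-0.08,0],
    [0.01,0,0,-0.08,0],
  ],
)

```text
t: 19.12
tool_pos: [0.4302, 0.1003, 0.2691]
tool_rot: [-3.141, -0.0, -0.015]
contact_force: [0.3, 1.1, -0.3]
opening: 0.0229
grip_force: 41.3
```

apply_moves(
  plan=[
    [0.01,0,0.04,0,0],
    [0.01,-0.004,0.08,0,0],
    [0.01,-0.007,0.12,0,0],
    [0.01,-0.007,0.16,0,0],
    [0.01,-0.007,0.2,0,0],
    [0.01,-0.007,0.24,0,0],
    [0.01,-0.007,0.275,0,0],
    [0.01,-0.007,0.295,0,0],
    [0.01,-0.007,0.295,0.025,0],
    [0.01,-0.007,0.295,0.055,0],
    [0.01,-0.007,0.295,0.073,0],
    [0.01,-0.007,0.295,0.079,0],
  ],
)

```text
t: 20.12
tool_pos: [0.4204, -0.1947, 0.1845]
tool_rot: [-3.137, 0.0, 0.015]
contact_force: [-24.5, 11.5, 57.8]
opening: 0.0229
grip_force: 50.5
```

apply_moves(
  plan=[
    [0.01,0,0,0,0],
    [0.045,0,0,0,0],
    [0.045,0,0,0,0],
    [0.045,0,0,-0.03,0],
    [0.045,0,0,-0.07,0],
    [0.045,0.0,-0.02,-0.1,0],
    [0.045,0.0,-0.04,-0.13,0],
    [0.045,0.0,-0.06,-0.16,0],
    [0.045,0.0,-0.08,-0.17,0],
    [0.02,0.0,-0.09,-0.17,0],
    [0.0,0.0,-0.09,-0.17,0],
    [0.0,0.0,-0.09,-0.17,0],
  ],
)

```text
t: 21.12
tool_pos: [0.4211, -0.1045, 0.3536]
tool_rot: [-3.141, -0.002, 0.004]
contact_force: [-1.0, -0.1, -0.1]
opening: 0.0092
grip_force: 0.0
```

```bash
python3 look.py
python3 - <<'E'
from h import *
o=telemetry.get_obs()
p=eyes.get_image('wrist');w=cloud(p,o)
for d in dogs(p,o):
    x,y,a,b,_=d[3]; q=w[y:y+b,x:x+a].reshape(-1,3);q=q[q[:,2]>.018]; A=np.c_[q[:,:2]-q[:,:2].mean(0),np.ones(len(q))]
    print(d[0],'tilt',np.round(np.linalg.lstsq(A,q[:,2],rcond=None)[0],3))
for n in ['top','scene']:
    p=eyes.get_image(n);cv2.imwrite(f'pics/{n}3.png',p['img']);w=cloud(p)
    for d in eyes.tip_of('selector_tip',p)[:1]: print(n,d,ray(p,d['point'],.147))
    for d in eyes.outline_of('selector',p)[:2]:
        q=w[d['region']];q=q[q[:,2]>.125]; print(d['confidence'],d['box'],np.nanmean(q,0),len(q),np.nanmax(q,0),np.nanmin(q,0))
E
```

```text
21.1167 [ 0.42107398 -0.10454692  0.35356677] 0.056844198653049016
(array([ 0.5093, -0.1936]), np.float64(358.2), np.float64(0.11), [330, 23, 54, 90, 2385], 0.024) rel [0.0886 0.0892 0.1656 0.001 ]
(array([ 0.5089, -0.2936]), np.float64(359.9), np.float64(0.14), [432, 24, 65, 90, 2727], 0.024) rel [0.0881 0.1892 0.1655 0.001 ]
(array([ 0.4191, -0.1939]), np.float64(359.1), np.float64(0.15), [324, 126, 47, 74, 1748], 0.024) rel [-0.0016  0.0894  0.1658  0.001 ]
(array([ 0.4165, -0.2932]), np.float64(359.4), np.float64(0.11), [416, 129, 55, 74, 1866], 0.024) rel [-0.0043  0.1887  0.1658  0.001 ]
[ 0.5093 -0.1934] tilt [ 0.021 -0.007  0.024]
[ 0.5091 -0.2937] tilt [ 0.024 -0.026  0.024]
[ 0.4194 -0.1938] tilt [ 0.019 -0.002  0.024]
[ 0.416  -0.2931] tilt [ 0.021 -0.021  0.024]
top {'point': [243.1, 157.8], 'confidence': 0.55} [0.64963455 0.04769966 0.147     ]
0.61 [238.6, 154.0, 247.2, 159.5] [0.65202725 0.04627566 0.15296757] 32 [0.65917434 0.05350163 0.15597586] [0.6456895  0.0395033  0.14536692]
scene {'point': [248.5, 208.2], 'confidence': 0.44} [0.6542334  0.05619739 0.147     ]
0.54 [242.6, 200.0, 249.9, 222.4] [0.65748306 0.04884275 0.14566471] 75 [0.66336535 0.05587298 0.1573562 ] [0.64737654 0.03762195 0.125178  ]
```

View pics/scene3.png

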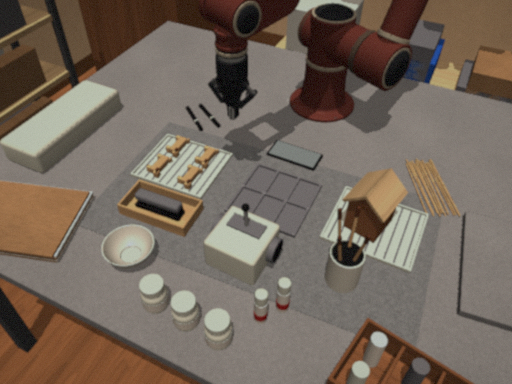

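View pics/last.png

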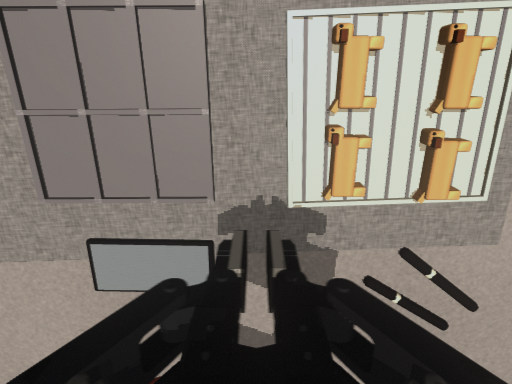

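The four dogs lie flat in a 2×2 layout in the right tray and the pocket tray is empty. The lever is upright with its knob at (.652,.047), so I go to its left side.

apply_moves(
  plan=[
    [0,0.028,-0.025,0,0],
    [0,0.056,-0.05,0,0],
    [0,0.084,-0.075,0,0],
    [0,0.112,-0.1,0,0],
    [0,0.14,-0.125,0,0],
    [0,0.168,-0.15,0,0],
    [0,0.196,-0.175,0,0],
    [0,0.22,-0.2,0,0],
    [0,0.231,-0.21,0,0],
    [0,0.231,-0.21,0,0],
    [0,0.231,-0.21,0.0,0],
    [0,0.231,-0.21,0.0,0],
  ],
)

```text
t: 22.52
tool_pos: [0.6522, 0.1045, 0.3551]
tool_rot: [3.141, -0.001, -0.002]
contact_force: [0.6, 0.2, -0.7]
opening: 0.0003
grip_force: 0.0
```

Run:
```python
from h import *
o=telemetry.get_obs();print(o['tool_pos'],o['opening'])
p=eyes.get_image('wrist');w=cloud(p,o);cv2.imwrite('pics/w5.png',p['img'])
for d in eyes.outline_of('selector',p)[:2]:
    q=w[d['region']];q=q[q[:,2]>.135]; print(d['confidence'],d['box'],np.nanmean(q,0),len(q),np.nanmax(q,0),np.nanmin(q,0))
```

```text
[0.65220816 0.10445065 0.35508927] 0.00026719650062187347
0.9 [318.4, 180.1, 358.0, 228.3] [0.65718191 0.0476837  0.15117212] 646 [0.66401429 0.05488427 0.15617651] [0.64753835 0.03856946 0.1350042 ]
```

View pics/w5.png

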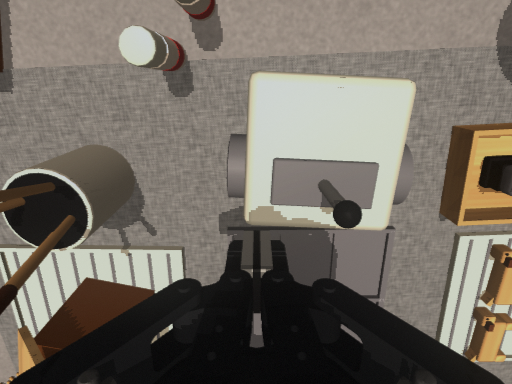

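The knob is at (346,214), world (.656,.047), upright, with the shut fingers to its left at y=.104. Now down and push to -y.

apply_moves(
  plan=[
    [0,0.003,0,0.02,0],
    [0,0.003,0,0.04,0],
    [0,0.003,0,0.046,0],
    [0,0.003,0.015,0.046,0],
    [0,0.003,0.027,0.046,0],
    [0,0.003,0.034,0.046,0],
    [0,0.003,0.041,0.046,0],
    [0,0.003,0.048,0.046,0],
    [0,0.003,0.055,0.046,0],
    [0,0.003,0.055,0.046,0],
    [0,0.003,0.03,0.046,0],
    [0,0.003,0,0,0],
  ],
)

```text
t: 23.62
tool_pos: [0.6534, 0.0974, 0.3361]
tool_rot: [3.141, -0.004, -0.023]
contact_force: [0.2, 0.6, -1.3]
opening: 0.0001
grip_force: 0.0
```

Run:
```python
from h import *
o=telemetry.get_obs();print(o['tool_pos'],o['t'])
p=eyes.get_image('wrist');w=cloud(p,o)
for d in eyes.outline_of('selector',p)[:2]:
    q=w[d['region']];q=q[q[:,2]>.13]; print(d['confidence'],d['box'],np.nanmean(q,0),len(q),np.nanmax(q,0),np.nanmin(q,0))
```

```text
[0.65341733 0.09737785 0.33611646] 23.6167
0.72 [315.9, 186.2, 390.5, 235.2] [0.65647439 0.02807817 0.14406215] 857 [0.66297023 0.03567214 0.15114293] [0.64727926 0.01813425 0.1301006 ]<stdin>:5: RuntimeWarning: Mean of empty slice
Traceback (most recent call last):
ValueError: zero-size array to reduction operation fmax which has no identity
```

apply_moves(
  plan=[
    [0,0,0,-0.03,0],
    [0,-0.02,0,-0.06,0],
    [0,-0.05,0,-0.07,0],
    [0,-0.05,0,-0.07,0],
  ],
)

```text
t: 24.05
tool_pos: [0.6035, 0.0984, 0.4192]
tool_rot: [-3.141, -0.001, -0.009]
contact_force: [1.1, 0.9, 0.4]
opening: -0.0004
grip_force: 0.0
```

Run:
```python
from h import *
o=telemetry.get_obs();print(o['tool_pos'],o['t'])
p=eyes.get_image('wrist');w=cloud(p,o)
d=eyes.outline_of('selector',p)[0];q=w[d['region']];q=q[q[:,2]>.13];print(np.nanmean(q,0),np.nanmax(q,0),np.nanmin(q,0))
p=eyes.get_image('top')
for d in dogs(p,None): print(d)
p=eyes.get_image('scene');cv2.imwrite('pics/s9.png',cv2.resize(p['img'][90:300,80:400],(800,525)))
```

```text
[0.60353852 0.09835033 0.41921022] 24.05
[0.65456109 0.02748737 0.1448926 ] [0.66250255 0.03593816 0.15114178] [0.6457998 0.0169781 0.1300897]
(array([ 0.5077, -0.2935]), np.float64(358.8), np.float64(0.25), [353, 197, 16, 26, 227], 0.025)
(array([ 0.5084, -0.1932]), np.float64(359.0), np.float64(0.19), [320, 198, 15, 25, 216], 0.025)
(array([ 0.4178, -0.1933]), np.float64(358.9), np.float64(0.15), [321, 228, 15, 26, 223], 0.024)
(array([ 0.4143, -0.2925]), np.float64(360.0), np.float64(0.34), [354, 229, 16, 26, 227], 0.025)
```

View pics/s9.png

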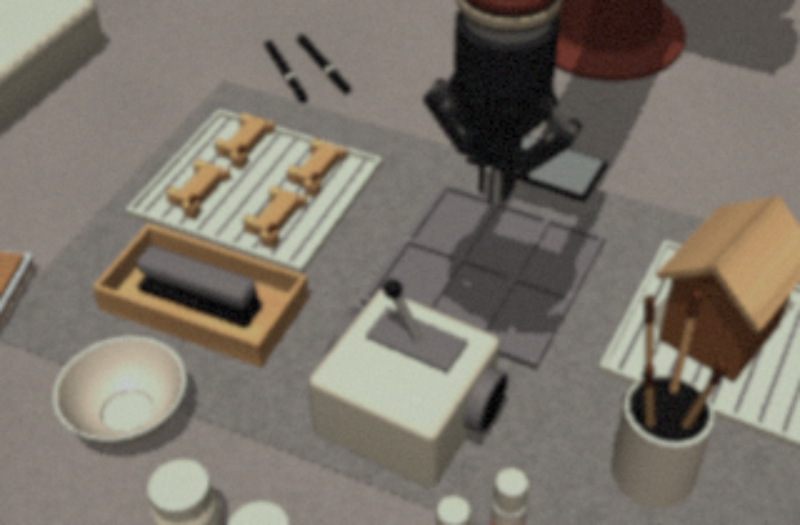

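The last view shows the lever leaning to the right tray (393,288), the four dogs flat in that tray, the stapler in the toolbox and the birdhouse where it was.

```bash
python3 -c "
from h import *
print(ctrl.finish_job())"
```

```text
the job is handed in; nothing more can be done
None
```

I handed the job in at about 24 s on the robot's clock: the stapler is in the tool box, all four dachshunds lie flat in the right tray, and the toggle, pushed last, leans to that side; the birdhouse was not touched.

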